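# Find the unbolted flap of the bench service duct and tip it open

### The arm

A 6-joint arm with a two-finger parallel gripper is mounted at the origin on the work surface. World frame = base frame: x ahead of the robot, y to its left, z up, the work surface at z = 0. Lengths are in m, angles in degrees, forces in N, time in s.
With the tool pointing down it reaches from about 0.3 to 0.75 m from the base axis. Payload 8.5 kg.
Tool frame: the origin (TCP) lies midway between the tips of the shut fingers; the grasp point (between the pads) lies env.tcp_to_grasp behind it (env.tcp_to_grasp is the distance from the TCP to the grasp point, in m); z points along the fingers, y is the line along which they close (so a half turn about z gives the same grasp; the last joint's range is limited). The gripper opens to 85 mm and grips with 20 to 120 N. Pads are 22 mm wide; open, the fingers measure 114 mm over their backs; the gripper's body (76 mm by 85 mm) begins 54 mm behind the grasp point. The pads swing forward as they close: fully open they stand 13 mm farther back than shut.
Start: joints at [-87.451, 21.807, 74.336, -0, 83.858, -12.336], TCP at [0.141, -0.532, 0.231] pointing down, gripper open.
Joint ranges: [-178.18, 178.18], [-50.72, 133.34], [12.68, 142.11], [-81.47, 261.47], [9.98, 163.14], [-165.26, 165.26]. Speed limits (degrees/s): [136.94, 136.94, 180, 180, 180, 180].

### API

Orientations are given as a 3x3 rotation matrix whose columns are the frame's x, y, z axes.
In Python, from rig import observe, optics, job, env gives the robot as it stands. The module is installed in compiled form; this text tells all that it offers.
- The arm moves only by the shell command python3 -m jog 'ROWS' [FORCE]. ROWS is JSON, a list of rows, each a list of 7 numbers: the turn, a rotation vector about the tool's x, y, z in rad, then the shift along the tool's x, y, z in m, then the opening in per cent of the stroke, from 0 (shut) to 100 (fully open). A call has 1 to 10 rows; each row shifts and turns the commanded pose from where the row before left it, along the tool's axes as they then stand; what a row does not reach is not made up. A row lasts 1/8 s, in which the tool goes at most 62.5 mm and 10.7 degrees, less where a joint would pass 70% of its speed; a pose out of reach is approached as far as the arm can. A call is refused whole if a number of a shift passes 0.0625 or a number of a turn 0.188, either way. A call with a gripper value outside its range is refused whole. The fingers move at their own pace and stop on an object; FORCE is the grip in N (left out, the last holds). Time passes only in rows, so rows that do not move let the fingers close. It gives the time, the measured TCP pose, the force, the opening and the grip force at its end, in the units of the state.
- observe(): the state, without advancing time (a new reading comes with each control period).
- optics.get_image(name): name is "side" or "top" or "wrist"; returns a dict with "pixels" (480x640x3 uint8, red, green, blue), "mtx" (3x3 intrinsics, pixels), "rvec" (rotation vector, rad) and "tvec" (3), from world to camera coordinates, as OpenCV has them. Camera axes: x right, y down, z forward; pixel columns grow to the right and rows downward; lengths in m; the calibration is good to about 2 mm. A picture is of the moment at which its call begins. There is no depth.
- job.close_job(): hands the job in; it is judged then, once.
The state is a dict: "time_s": time; "q": joint angles; "qvel": joint speeds; "joint_efforts": joint torques, N m; "position": TCP position; "tool_rot": TCP orientation; "ft_force": force on the tool from outside, world axes, zero at the start; "wrist_torque": the same for the moment, N m; "grip_width": finger opening in m; "gripper_force": force on a finger pad.
Only numpy, scipy, OpenCV 4.12 (cv2) and the standard library are available. Lean on these libraries where they do the work, as an engineer would, in place of code of your own. Each camera call takes 0.05 s, during which the arm holds its last target. There are 200 camera calls.

### The job

One of the four tipping flaps in the top of the bench service duct has been left unbolted so that we can get at the air coupling below it; from above they all look the same. Press the robot-side half of the flaps with a closed fingertip, without forcing the bolted ones, until you find the one that rocks, then push that one down and over until it stays standing fully open. Only press and push: pick nothing up, leave the other flaps shut, and leave the can, the cartridge, the profile offcut and the socket where they stand.

Things in the scene. Friction and masses are not known exactly. Their poses are not given: they have to be found in the camera images.
- duct: raised service duct bolted to the bench: grey sheet-steel box 205 mm deep (its x), 486 mm long (its y), flat top 100 mm above the bench, hollow below (80 mm free depth). Origin on the bench under the flaps' pivot line, 90 mm from the robot-side wall, midway along; -x faces the robot, z up. Four openings 128 x 102 mm in its top, in a row along y, each filled by a flap.
- flap_1 (a joint): angle (rad) of the flap first from the duct's +y end (robot's left): 0 = shut, flush with the duct's top; grows as its robot-side half swings down; stop at 1.25. All four alike: plain 5 mm steel plate 122 (x) x 96 mm (y), 0.4 to 0.55 kg, on a rod along the duct's y, 12 mm below the plate's top.
- flap_2 (a joint): angle (rad) of the flap second from the +y end: 0 = shut, flush with the duct's top; grows as its robot-side half swings down; stop at 1.25. Each plate has 55 mm on the robot's side of its rod and 67 mm beyond it; the far half rests on a ledge and cannot be pressed down. Fully open, the far edge stands about 55 mm above the duct's top.
- flap_3 (a joint): angle (rad) of the flap third from the +y end: 0 = shut, flush with the duct's top; grows as its robot-side half swings down; stop at 1.25. A hidden rubber-faced bolt under the robot-side edge holds three of the flaps (where pressed they give 1 mm at 15 N, 3 mm at most, and spring back). The fourth, not always the same, is unbolted: 1 N dips it.
- flap_4 (a joint): angle (rad) of the flap last, at the -y end (robot's right): 0 = shut, flush with the duct's top; grows as its robot-side half swings down; stop at 1.25. The unbolted flap, whichever it is, drops shut again if let go below about 0.4 rad; past about 0.75 rad it is over centre, falls on to its stop by itself and stays.
- flap_1_press (a point): point on the top face of flap_1, midway along its width (y), 36 mm on the robot's side of the pivot rod and 19 mm from the plate's robot-side edge: where to press. Moves with the flap; with the flap shut it lies 100 mm above the bench and its axes are the duct's.
- flap_2_press (a point): point on the top face of flap_2, midway along its width (y), 36 mm on the robot's side of the pivot rod and 19 mm from the plate's robot-side edge: where to press. Moves with the flap; with the flap shut it lies 100 mm above the bench and its axes are the duct's.
- flap_3_press (a point): point on the top face of flap_3, midway along its width (y), 36 mm on the robot's side of the pivot rod and 19 mm from the plate's robot-side edge: where to press. Moves with the flap; with the flap shut it lies 100 mm above the bench and its axes are the duct's.
- flap_4_press (a point): point on the top face of flap_4, midway along its width (y), 36 mm on the robot's side of the pivot rod and 19 mm from the plate's robot-side edge: where to press. Moves with the flap; with the flap shut it lies 100 mm above the bench and its axes are the duct's.
- spray_can: bystander: white spray can, 65 mm diameter, 167 mm tall, standing on the bench beyond one end of the duct; origin at the centre of its base, z up
- cartridge: bystander: white sealant cartridge, 47 mm diameter, 285 mm tall with its nozzle up, standing on the bench beyond the other end of the duct; origin at the centre of its base, z up
- profile: bystander: offcut of aluminium slotted profile, 30 x 30 mm, 160 mm long (its y), lying on the bench beyond the duct's far wall; origin at the centre of its underside
- socket: bystander: steel wrench socket, 23 mm diameter, 38 mm tall, standing on the duct's far top strip (45 mm deep), beyond the flaps; origin at the centre of its base

How it is judged:
By the outcome, as a careful person would: the job done as asked, in the order asked, and still so for the second after the job is handed in, with the robot touching nothing.
It also fails if it takes over 48 s, if anything falls off the work surface, if the arm or the gripper's body presses on something with over 40 N, if the wrist force passes 120 N, or if a joint passes its speed limit or range.

## Working session

There is one attempt and no reset: what is moved stays moved. The work goes in short steps, Python scripts to look and compute and a shell command to move; the robot and the scene stay as the last step left them, time stands still between calls to the robot, and variables do not carry over. Pictures are saved under pics/ and viewed, at most 10 in all, crops included, and the job is handed in when it is done.

```bash
mkdir -p pics
python3 - <<'E'
from rig import observe, optics, env
import cv2, numpy as np
s=observe(); print(s['time_s'],s['position'],np.round(s['tool_rot'],3).tolist(),s['ft_force'],s['grip_width'],env.tcp_to_grasp)
for n in('top','side'):
    d=optics.get_image(n); cv2.imwrite(f'pics/{n}0.png',d['pixels'][:,:,::-1]); np.savez(f'pics/{n}0.npz',**d)
    R=cv2.Rodrigues(np.array(d['rvec'],float))[0]; print(n,np.round(-R.T@np.ravel(d['tvec']),3),np.round(R,2).tolist())
E
```

```text
0.0 [ 0.14126381 -0.53122717  0.23067837] [[0.966, 0.257, -0.0], [0.257, -0.966, 0.002], [0.0, -0.002, -1.0]] [-0.42716612 -0.01179358  0.16988438] 0.08521758232113869 0.0187
top [0.423 0.006 1.062] [[-0.02, -1.0, -0.03], [-0.98, 0.02, -0.19], [0.19, 0.02, -0.98]]
side [-0.016  1.074  0.766] [[-0.85, -0.53, 0.0], [-0.26, 0.41, -0.88], [0.46, -0.74, -0.48]]
```

View pics/top0.png

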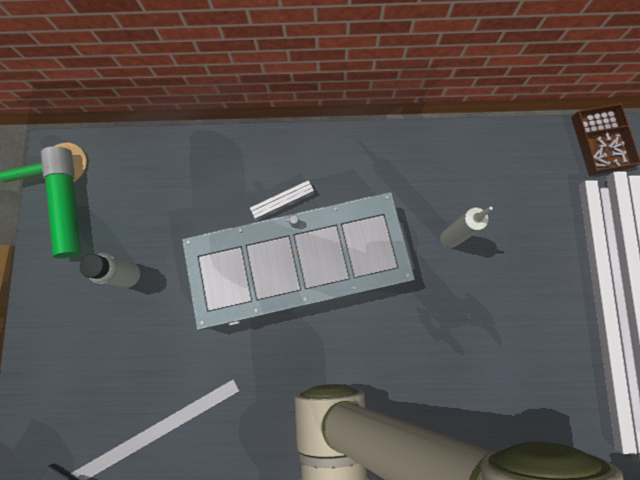

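View pics/side0.png

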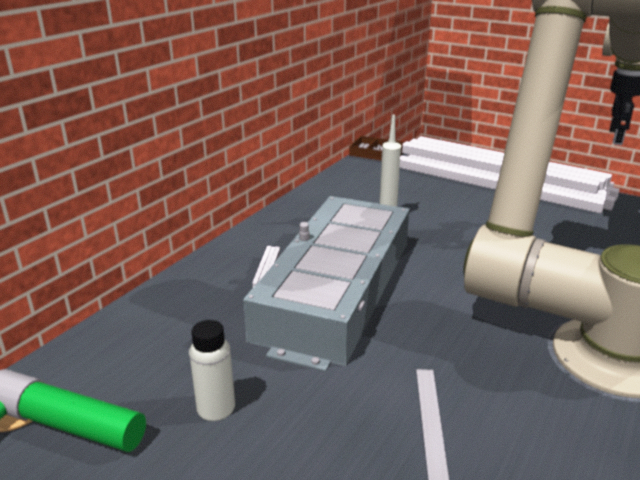

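The top view shows the duct with its four flaps centred near (225,279), (274,267), (321,257) and (370,245). The socket is at (293,220), the profile at (282,199), the can at (110,270) and the cartridge at (463,230). The side view agrees with this: can at the +y end, cartridge at the -y end, all flaps flush.

```bash
cat > h.py <<'E'
import numpy as np, cv2
def ray(d,px,z):
    R=cv2.Rodrigues(np.array(d['rvec'],float))[0]; C=-R.T@np.ravel(d['tvec'])
    v=(R.T@np.linalg.inv(d['mtx'])@np.c_[np.reshape(px,(-1,2)),np.ones(len(np.reshape(px,(-1,2))))].T).T
    return C+v*((z-C[2])/v[:,2])[:,None]
E
python3 - <<'E'
from h import *
d=np.load('pics/top0.npz'); im=d['pixels']
hsv=cv2.cvtColor(im,cv2.COLOR_RGB2HSV)
m=((hsv[...,1]<28)&(hsv[...,2]>120)).astype(np.uint8); m[:, :180]=0; m[:,420:]=0; m[:190]=0; m[335:]=0
P=[]
for c in cv2.findContours(m,0,1)[0]:
    if cv2.contourArea(c)<800: continue
    r=cv2.minAreaRect(ray(d,c.astype(float),.1)[:,:2].astype(np.float32)*1000); print(np.round(r[0],1),np.round(r[1],1),round(r[2],1)); P.append(r[0])
P=np.array(sorted(P,key=lambda p:-p[1]))/1000
u=P[0]-P[-1]; print('pitch',np.linalg.norm(u)/3); u/=np.linalg.norm(u)
ex=np.array([u[1],-u[0]]); print('yaw',np.degrees(np.arctan2(ex[1],ex[0])))
# plate centre is +6 mm from the rod; press point -36
for i,p in enumerate(P):
    q=p-0.042*ex; print('press',i+1,np.round(q,4),'reach',np.linalg.norm(q).round(3))
# cross-check via duct outline corners
print(np.round(ray(d,[[183,238],[391,193],[413,277]],.1),3))
for n,p,z in(('socket',[293,218],.138),('cart tip',[490,208],.285),('can',[95,266],.167)): print(n,ray(d,[p],z)[0].round(3))
E
```

```text
[539.1 191.2] [123.3 218.8] 11.6
[585.1 -24.5] [121.5 216.9] 11.9
pitch 0.07348773906498812
yaw 12.041753975920374
press 1 [0.498  0.1824] reach 0.53
press 2 [ 0.544  -0.0332] reach 0.545
[[ 0.623  0.336  0.1  ]
 [ 0.718 -0.138  0.1  ]
 [ 0.525 -0.177  0.1  ]]
socket [0.654 0.083 0.138]
cart tip [ 0.628 -0.288  0.285]
can [0.553 0.495 0.167]
```

```bash
python3 -m jog '[[0,0,0,0.02,-0.012,0,0],[0,0,0,0.045,-0.028,0,0],[0,0,0,0.045,-0.028,0,0],[0,0,0,0.045,-0.028,0,0],[0,0,0,0.045,-0.028,0,0],[0,0,0,0.045,-0.028,0,0],[0,0,0,0.045,-0.028,0,0],[0,0,0,0.045,-0.028,0,0],[0,0,0,0.045,-0.028,0,0],[0,0,0,0.045,-0.028,0,0]]' 30; python3 -m jog '[[0,0,0,0.045,-0.028,0,0],[0,0,0,0.035,-0.025,0,0],[0,0,0,0.013,-0.01,0,0],[0,0,0,0,0,0,0]]'
python3 - <<'E'
from rig import optics
import cv2,numpy as np
d=optics.get_image('wrist'); cv2.imwrite('pics/w1.png',d['pixels'][:,:,::-1]); np.savez('pics/w1.npz',**d)
d=optics.get_image('top'); cv2.imwrite('pics/t1.png',d['pixels'][:,:,::-1])
E
```

```text
time_s: 1.35
position: [0.4849, -0.1645, 0.2314]
tool_rot: [[0.966, 0.258, -0.0], [0.258, -0.966, 0.0], [-0.0, -0.0, -1.0]]
ft_force: [-0.3, -1.1, 0.1]
grip_width: -0.0002
gripper_force: 0.0
time_s: 1.85
position: [0.5576, -0.0815, 0.2311]
tool_rot: [[0.966, 0.258, -0.001], [0.258, -0.966, 0.0], [-0.001, -0.0, -1.0]]
ft_force: [-0.7, -1.0, -0.1]
grip_width: 0.0003
gripper_force: 0.0
```

View pics/w1.png

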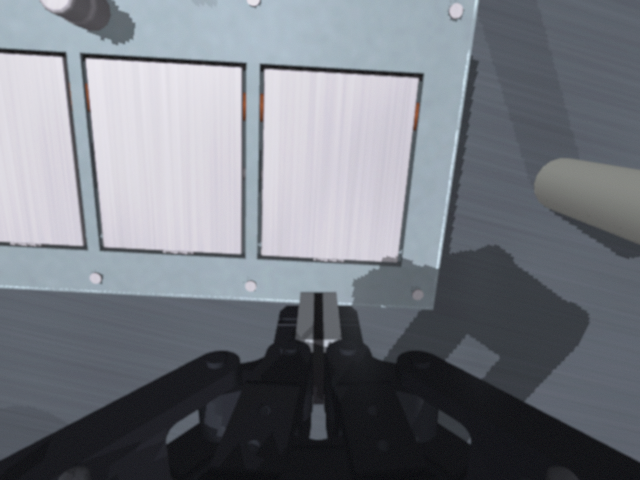

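The wrist view shows flap 4, with corners near (264,69), (421,77), (402,262) and (260,257). Flap 3 has corners near (86,58), (243,66), (243,254) and (103,248). The shut fingertip is at (318,295).

Run:
```python
from h import *
from rig import observe
d=np.load('pics/w1.npz'); im=d['pixels']
m=(im.min(2)>185).astype(np.uint8); m[270:]=0; m=cv2.morphologyEx(m,cv2.MORPH_OPEN,np.ones((5,5)))
s=observe(); T=s['position']; R=s['tool_rot']
for c in cv2.findContours(m,0,1)[0]:
    if cv2.contourArea(c)<5000: continue
    r=cv2.minAreaRect((ray(d,c.astype(float),.1)[:,:2]*1000).astype(np.float32)); print(np.round(r[0]),np.round(r[1]),round(r[2],1))
for n,q in(('f4',[[264,69],[421,77],[402,262],[260,257]]),('f3',[[86,58],[243,66],[243,254],[103,248]])):
    w=ray(d,q,.1); a=(w[0]+w[1])/2-(w[3]+w[2])/2; L=np.linalg.norm(a); ex=a/L
    p=w.mean(0)-.042*ex; e=np.array([*p[:2],.1])-T
    print(n,'len',L.round(4),'wid',np.linalg.norm(w[2]-w[3]).round(4),'yaw',np.degrees(np.arctan2(ex[1],ex[0])).round(1),'press',p.round(4),'tool delta',(R.T@e).round(4))
```

```text
[597. -83.] [121.  95.] 11.7
[575.  25.] [121.  95.] 11.9
[556. 113.] [121.  56.] 11.5
f4 len 0.1223 wid 0.1 yaw 12.1 press [ 0.5563 -0.0929  0.1   ] tool delta [-0.0034  0.0094  0.1313]
f3 len 0.1224 wid 0.0975 yaw 11.7 press [0.5339 0.0153 0.1   ] tool delta [ 0.0027 -0.101   0.1313]
```

```bash
python3 -m jog '[[0,0,0,-0.0035,0.0095,0.03,0],[0,0,0.055,0,0,0.04,0],[0,0,0,0,0,0.035,0],[0,0,0,0,0,0.017,0],[0,0,0,0,0,0,0],[0,0,0,0,0,0,0]]'; python3 -m jog '[[0,0,0,0,0,0.003,0],[0,0,0,0,0,0.003,0],[0,0,0,0,0,0.002,0],[0,0,0,0,0,0,0]]'
```

```text
time_s: 2.7
position: [0.5571, -0.0933, 0.1104]
tool_rot: [[0.979, 0.202, 0.001], [0.202, -0.979, -0.001], [0.001, 0.001, -1.0]]
ft_force: [1.5, -0.2, 0.5]
grip_width: -0.0002
gripper_force: 0.0
time_s: 3.2
position: [0.5569, -0.0924, 0.1012]
tool_rot: [[0.979, 0.204, -0.0], [0.204, -0.979, 0.0], [-0.0, -0.0, -1.0]]
ft_force: [0.0, 0.2, 0.5]
grip_width: 0.0001
gripper_force: 0.0
```

```bash
python3 -m jog '[[0,0,0,0,0,0.001,0],[0,0,0,0,0,0.0005,0],[0,0,0,0,0,0,0]]'; python3 -m jog '[[0,0,0,0,0,0.0005,0],[0,0,0,0,0,0.0005,0],[0,0,0,0,0,0,0]]'
```

```text
time_s: 3.58
position: [0.557, -0.0925, 0.1]
tool_rot: [[0.979, 0.203, 0.0], [0.203, -0.979, -0.0], [0.0, 0.0, -1.0]]
ft_force: [-0.1, -0.5, 1.5]
grip_width: 0.0001
gripper_force: 0.9
time_s: 3.95
position: [0.5569, -0.0925, 0.0996]
tool_rot: [[0.979, 0.203, 0.0], [0.203, -0.979, -0.0], [0.0, 0.0, -1.0]]
ft_force: [-3.4, 0.1, 8.6]
grip_width: -0.0003
gripper_force: 4.3
```

Flap 4 resists with 8.6 N at about 0.4 mm, so it is bolted. Next is flap 3.

```bash
python3 -m jog '[[0,0,0,0,0,-0.015,0],[0,0,0,0,-0.03,0,0],[0,0,0,0,-0.05,0,0],[0,0,0,0,-0.03,0,0],[0,0,0,0,0,0.009,0],[0,0,0,0,0,0.002,0],[0,0,0,0,0,0.001,0],[0,0,0,0,0,0,0]]'; python3 -m jog '[[0,0,0,0,0,0.001,0],[0,0,0,0,0,0.001,0],[0,0,0,0,0,0.0005,0],[0,0,0,0,0,0,0]]'
```

```text
time_s: 4.95
position: [0.5348, 0.0144, 0.1018]
tool_rot: [[0.979, 0.202, 0.0], [0.202, -0.979, -0.0], [0.0, 0.0, -1.0]]
ft_force: [0.3, -0.1, -0.1]
grip_width: 0.0
gripper_force: 0.0
time_s: 5.45
position: [0.5346, 0.015, 0.0998]
tool_rot: [[0.979, 0.203, 0.0], [0.203, -0.979, -0.001], [0.0, 0.001, -1.0]]
ft_force: [-1.7, -1.7, 4.8]
grip_width: -0.0003
gripper_force: 2.5
```

```bash
python3 -m jog '[[0,0,0,0,0,0.0005,0],[0,0,0,0,0,0,0],[0,0,0,0,0,0,0]]'; python3 -m jog '[[0,0,0,0,0,-0.015,0],[0,0,0,0,-0.03,0,0],[0,0,0,0,-0.05,0,0],[0,0,0,0,-0.03,0,0],[0,0,0,0,0,0.009,0],[0,0,0,0,0,0.002,0],[0,0,0,0,0,0.001,0],[0,0,0,0,0,0,0]]'; python3 -m jog '[[0,0,0,0,0,0.001,0],[0,0,0,0,0,0.001,0],[0,0,0,0,0,0.0005,0],[0,0,0,0,0,0,0]]'
```

```text
time_s: 5.82
position: [0.5346, 0.015, 0.0997]
tool_rot: [[0.979, 0.204, 0.001], [0.204, -0.979, -0.001], [0.0, 0.001, -1.0]]
ft_force: [-2.6, -2.1, 8.8]
grip_width: -0.0001
gripper_force: 4.2
time_s: 6.82
position: [0.5125, 0.1222, 0.1018]
tool_rot: [[0.979, 0.202, 0.0], [0.202, -0.979, -0.0], [0.0, 0.0, -1.0]]
ft_force: [0.4, 0.1, -0.2]
grip_width: -0.0
gripper_force: 0.0
time_s: 7.32
position: [0.5123, 0.1227, 0.0998]
tool_rot: [[0.979, 0.203, 0.0], [0.203, -0.979, -0.0], [0.0, 0.001, -1.0]]
ft_force: [-1.7, -1.7, 5.1]
grip_width: 0.0003
gripper_force: 2.5
```

Flap 3 is bolted (8.8 N). Flap 2 looks the same so far, so I'll press it a little further and then test flap 1.

```bash
python3 -m jog '[[0,0,0,0,0,0.0005,0],[0,0,0,0,0,0,0],[0,0,0,0,0,0,0]]'; python3 -m jog '[[0,0,0,0,0,-0.015,0],[0,0,0,0,-0.03,0,0],[0,0,0,0,-0.05,0,0],[0,0,0,0,-0.03,0,0],[0,0,0,0,0,0.009,0],[0,0,0,0,0,0.002,0],[0,0,0,0,0,0.001,0],[0,0,0,0,0,0,0]]'; python3 -m jog '[[0,0,0,0,0,0.001,0],[0,0,0,0,0,0.001,0],[0,0,0,0,0,0.001,0],[0,0,0,0,0,0,0]]'
```

```text
time_s: 7.7
position: [0.5123, 0.1227, 0.0997]
tool_rot: [[0.979, 0.204, 0.001], [0.204, -0.979, -0.0], [0.001, 0.001, -1.0]]
ft_force: [-2.8, -1.5, 8.4]
grip_width: 0.0001
gripper_force: 4.3
time_s: 8.7
position: [0.4902, 0.2299, 0.1019]
tool_rot: [[0.979, 0.202, 0.0], [0.202, -0.979, -0.0], [0.0, 0.0, -1.0]]
ft_force: [-0.4, -0.2, 0.4]
grip_width: 0.0001
gripper_force: 0.0
time_s: 9.2
position: [0.4898, 0.2306, 0.0988]
tool_rot: [[0.979, 0.203, -0.0], [0.203, -0.979, -0.0], [-0.0, 0.0, -1.0]]
ft_force: [-0.8, -0.2, 1.1]
grip_width: 0.0003
gripper_force: 0.5
```

Flap 1 gives at about 1 N, so it is the unbolted one. I'll push it down in steps.

```bash
python3 -m jog '[[0,0,0,0,0,0.003,0],[0,0,0,0,0,0.003,0],[0,0,0,0,0,0.003,0],[0,0,0,0,0,0.003,0],[0,0,0,0,0,0,0]]'; python3 -m jog '[[0,0,0,0,0,0.003,0],[0,0,0,0,0,0.003,0],[0,0,0,0,0,0.003,0],[0,0,0,0,0,0.003,0],[0,0,0,0,0,0.003,0],[0,0,0,0,0,0.003,0],[0,0,0,0,0,0,0],[0,0,0,0,0,0,0]]'
python3 - <<'E'
from rig import optics
import cv2
d=optics.get_image('side'); cv2.imwrite('pics/s2.png',cv2.resize(d['pixels'][140:380,200:520,::-1],None,fx=2,fy=2))
E
```

```text
time_s: 9.82
position: [0.4901, 0.2306, 0.0866]
tool_rot: [[0.979, 0.203, 0.0], [0.203, -0.979, 0.0], [0.0, -0.0, -1.0]]
ft_force: [-0.5, -0.7, -0.3]
grip_width: 0.0002
gripper_force: 0.0
time_s: 10.82
position: [0.4899, 0.2306, 0.0689]
tool_rot: [[0.979, 0.203, 0.0], [0.203, -0.979, -0.0], [0.0, 0.0, -1.0]]
ft_force: [-0.8, -0.2, 0.8]
grip_width: -0.0002
gripper_force: 0.0
```

View pics/s2.png

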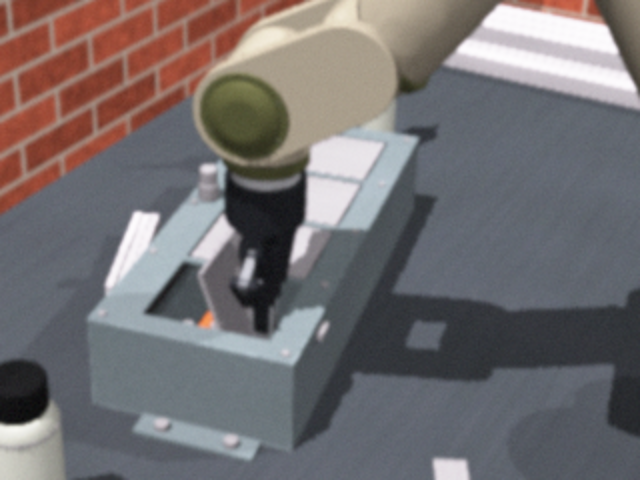

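In the 2x crop, flap 1 stands steeply at about (230,280), already past the finger. The contact force is near zero, so it has fallen over centre. I'll retreat straight up.

```bash
python3 -m jog '[[0,0,0,-0.002,0,-0.01,0],[0,0,0,0,0,-0.02,0],[0,0,0,0,0,-0.03,0],[0,0,0,-0.01,0,-0.04,0],[0,0,0,-0.02,0,-0.04,0],[0,0,0,-0.04,0,-0.02,0],[0,0,0,-0.04,0,0,0],[0,0,0,-0.03,0,0,0],[0,0,0,0,0,0,0],[0,0,0,0,0,0,0]]'
python3 - <<'E'
from rig import optics
import cv2,numpy as np
a=optics.get_image('side')['pixels'][140:440,180:500,::-1]; b=optics.get_image('top')['pixels'][150:350,80:520,::-1]
cv2.imwrite('pics/s3.png',np.hstack([cv2.resize(a,(320,300)),cv2.resize(b,(440,200)).repeat(1,0) if 0 else cv2.copyMakeBorder(b,0,100,0,0,0)]))
E
```

```text
time_s: 12.12
position: [0.3515, 0.2018, 0.2294]
tool_rot: [[0.979, 0.203, 0.001], [0.203, -0.979, 0.0], [0.002, -0.0, -1.0]]
ft_force: [-0.3, 0.6, 0.9]
grip_width: -0.0003
gripper_force: 0.0
```

View pics/s3.png

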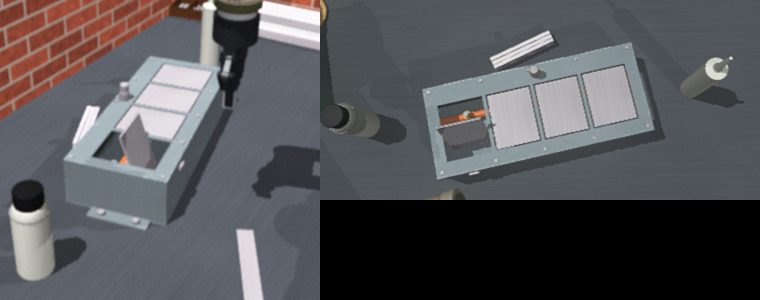

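Flap 1 stands fully open at about (135,140) in the left half. The other three flaps are shut, the bystanders haven't moved and the arm is clear.

```bash
python3 -c "
from rig import job; print(job.close_job())"
```

```text
the job is handed in; nothing more can be done
None
```

Flap 1 (at the robot's left, +y end) was the unbolted one; it now stands fully open, flaps 2–4 held at about 9 N and stay shut, nothing else moved, and the job was handed in at about 12 s.

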